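# Clear the page weights off the light box

### The job

Clear the bare part of the light box: sweep the three small round brass weights along its top and over its end into the empty steel tray standing there, pushing them with the fingertips and never picking them up. Do not touch the repaired leaf or push a weight onto it, and leave its two long paperweight bars, the paste dish and the bamboo lifter where they are.

Things in the scene. Friction and masses are not known exactly. Their poses are not given: they have to be found in the camera images.
- light_box: the light box: a flat white-topped slab, 340 mm along its x (away from the robot), 480 mm along its y, top 32 mm above the table, flat and flush to its edges, fixed; origin at the centre of its underside on the table. Its near half (x below 0) is bare working area, the leaf lies on its far half
- tray: the empty stainless tray lined with grey felt, fixed, 200 mm along x, 120 mm along y, walls 3 mm, rim 28 mm above the table (4 mm below the light box top), inner floor at 3 mm; it stands 3 mm off the left (+y) or right (-y) end of the light box, its long side along that end, centred at x = -75 mm in the box frame; axes parallel to the box; origin at the centre of its underside
- tool_tray: black wire tray, fixed, 200 x 120 mm, 50 mm tall, with three brushes in it, at the other end of the light box, away from the steel tray; nothing goes in it; origin at the centre of its underside
- weight_a: small round brass weight, a plain flat disc 32 mm across and 12 mm tall (80 g, give or take a third), one of three alike; it lies loose on the bare near half of the light box and slides easily; origin at the centre of its underside, z up
- weight_b: small round brass weight, a plain flat disc 32 mm across and 12 mm tall (80 g, give or take a third), one of three alike; it lies loose on the bare near half of the light box and slides easily; origin at the centre of its underside, z up
- weight_c: small round brass weight, a plain flat disc 32 mm across and 12 mm tall (80 g, give or take a third), one of three alike; it lies loose on the bare near half of the light box and slides easily; origin at the centre of its underside, z up
- leaf: old brown paper leaf on its grey mount card, 125 mm along its x, 280 mm along its y, 2 mm thick, lying on the light box's far half (its near edge at about x = +35 mm in the box frame), fixed and fragile: not to be touched; origin at the centre of its underside
- bar_left: long paperweight bar of wood with a brass inlay, 120 x 28 x 16 mm (200 g), lying loose across the left (+y) end of the leaf; x along its length; origin at the centre of its underside. Stays where it is
- bar_right: long paperweight bar of wood with a brass inlay, 120 x 28 x 16 mm (200 g), lying loose across the right (-y) end of the leaf; x along its length; origin at the centre of its underside. Stays where it is
- paste_dish: small blue ceramic dish, 66 mm across its rim, 26 mm tall (150 g), standing loose on the bare half of the light box near its front edge; origin at the centre of its underside. Stays where it is, a weight may have to go round it
- bamboo_lifter: flat bamboo lifter (a page spatula), about 18 x 150 x 5 mm (30 g), lying loose along the light box's front (near) edge; y along its length; origin near the middle of its underside (it reaches 84 mm to its +y and 65 mm to its -y). Stays where it is

How it is judged:
At the end, for the whole second after the job is handed in: All three round weights lie at rest inside the steel tray (centre within its walls, underside below its rim, less than 28 mm above the table); the two bars are within 10 mm, the paste dish within 12 mm and the bamboo lifter within 15 mm of where they began (x of weight_a in the frame of tray between -0.097 and 0.097 m and y of weight_a in the frame of tray between -0.057 and 0.057 m and z of each of weight_a, weight_b, weight_c in the frame of tray below 0.028 m and linear speed of each of weight_a, weight_b, weight_c below 0.02 m/s and x of weight_b in the frame of tray between -0.097 and 0.097 m and y of weight_b in the frame of tray between -0.057 and 0.057 m and x of weight_c in the frame of tray between -0.097 and 0.097 m and y of weight_c in the frame of tray between -0.057 and 0.057 m and distance of each of bar_left, bar_right from where it was at the start of the episode below 0.01 m and distance of paste_dish from where it was at the start of the episode below 0.012 m and distance of bamboo_lifter from where it was at the start of the episode below 0.015 m); the robot touches nothing.
It fails at once if a weight is picked up: its underside centre more than 8 mm above the light box's top (z of any of weight_a, weight_b, weight_c in the frame of light_box above 0.04 m).
It fails at once if the robot touches the leaf (contact force between any of the fingers, the arm and leaf above 0.5 N).
It fails at once if a weight is pushed onto or against the leaf (contact force between any of weight_a, weight_b, weight_c and leaf above 0.3 N).
It fails at once if a paperweight bar is shifted more than 10 mm, the paste dish more than 12 mm or the bamboo lifter more than 15 mm (distance of any of bar_left, bar_right from where it was at the start of the episode above 0.01 m or distance of paste_dish from where it was at the start of the episode above 0.012 m or distance of bamboo_lifter from where it was at the start of the episode above 0.015 m).
It also fails if it takes over 61 s, if anything falls off the work surface, if the arm or the gripper's body presses on something with over 40 N, if the wrist force passes 120 N, or if a joint passes its speed limit or range.

### The arm

A 7-joint arm with a two-finger parallel gripper is mounted at the origin on the work surface. World frame = base frame: x ahead of the robot, y to its left, z up, the work surface at z = 0. Lengths are in m, angles in rad, forces in N, time in s.
With the tool pointing down it reaches from about 0.425 to 0.925 m from the base axis. Payload 6.8 kg.
Tool frame: the origin (TCP) lies at the very end of the fingers, on their centre line; the grasp point (between the pads) lies 19 mm behind it; z points along the fingers, y is the line along which they close (so a half turn about z gives the same grasp; the last joint's range is limited). The gripper opens to 85 mm and grips with 20 to 120 N. Pads are 22 mm wide; open, the fingers measure 114 mm over their backs; the gripper's body (76 mm by 85 mm) begins 54 mm behind the grasp point. The pads swing forward as they close: fully open they stand 13 mm farther back than shut.
Start: joints at [-1.394, 0.477, 0.022, 1.555, -0.011, 1.109, -0.083], TCP at [0.19, 0.648, 0.231] pointing down, gripper open.
Joint ranges: [-2.96, 2.96], [-0.34, 2.1], [-1.41, 1.46], [0.24, 2.44], [-1.37, 4.51], [0.17, 1.92], [-2.96, 2.96]. Speed limits (rad/s): [2.39, 2.39, 3.14, 3.14, 3.14, 3.14, 3.14].

### API

Orientations are given as a unit quaternion [w, x, y, z].
In Python, from station import telemetry, viewer, job, search_frame, cut_out gives the robot as it stands. The module is installed in compiled form; this text tells all that it offers.
- The arm moves only by the shell command python3 -m crank 'ROWS' [FORCE]. ROWS is JSON, a list of rows, each an object with "delta_rot": the turn, a rotation vector about the tool's x, y, z in degrees, a list of three; "xyz": the shift along the tool's x, y, z in m, a list of three; "fingers": the gripper command: -1 is fully open, 1 is shut, values between are in proportion. In form: [{"delta_rot": [ax, ay, az], "xyz": [dx, dy, dz], "fingers": fingers}, ...]. A call has 1 to 10 rows; each row is the pose to reach, as a shift and turn from the pose commanded when the call began, along the tool's axes at that moment; what a row does not reach only later rows make up. A row lasts 1/10 s, in which the tool goes at most 50 mm and 8.59 degrees, less where a joint would pass 70% of its speed; a pose out of reach is approached as far as the arm can. A call with a gripper value outside its range is refused whole. The fingers move at their own pace and stop on an object; FORCE is the grip in N (left out, the last holds). Time passes only in rows, so rows that repeat a pose let the fingers close. It gives the time, the measured TCP pose, the force, the opening and the grip force at its end, in the units of the state.
- telemetry.get_obs(): the state, without advancing time (a new reading comes with each control period).
- viewer.read_camera(name): name is "scene" or "top" or "wrist"; returns a dict with "img" (384x512x3 uint8, red, green, blue), "fx", "fy", "cx", "cy" (pixels), "k1" (the pictures are not rectified: a ray, as slopes to the right and down, at radius r is drawn at 1 + k1 r^2 times it, then the intrinsics apply), "origin" and "rotation" of the camera in the world. Camera axes: x right, y up, looking along -z (the intrinsics and any distortion apply to the point x, -y, -z); pixel columns grow to the right and rows downward; lengths in m; the calibration is good to about 2 mm. A picture is of the moment at which its call begins. There is no depth.
- job.hand_in(): hands the job in; it is judged then, once.
Trained networks look in the newest picture that a camera, given by its name, has taken for a name from the list of things; names that differ only in an ending like _2 or _b are one class to them, and where a whole thing is asked for, a point or a joint stands for the part that bears it (a point fixed in the world has none). Each returns a list of dicts, best first, with "score" (0 to 1); they miss things now and then, are a little off and sometimes report something else, mostly with a low value. They report only what shows in the picture. A call takes as long as a camera call.
- search_frame(camera, thing): "pixel" ([column, row] in pixels, amid what is visible of it).
- cut_out(camera, thing): "pixels" (384x512 bool, what is visible of it) and "pixel" ([column, row] in pixels, amid what is visible of it).
The state is a dict: "t": time; "q": joint angles; "joint_vel": joint speeds; "joint_torque": joint torques, N m; "eef_pos": TCP position; "tool_rot": TCP orientation; "contact_force": force on the tool from outside, world axes, zero at the start; "torque": the same for the moment, N m; "gripper_width": opening from 0.0 (shut) to 1.0 (fully open); "grasp_force": force on a finger pad.
Only numpy, scipy, OpenCV 4.12 (cv2) and the standard library are available. Lean on these libraries where they do the work, as an engineer would, in place of code of your own. Each camera call takes 0.05 s, during which the arm holds its last target. There are 200 camera calls.

## Working session

There is one attempt and no reset: what is moved stays moved. The work goes in short steps, Python scripts to look and compute and a shell command to move; the robot and the scene stay as the last step left them, time stands still between calls to the robot, and variables do not carry over. Pictures are saved under pics/ and viewed, at most 10 in all, crops included, and the job is handed in when it is done.

```bash
mkdir -p pics
cat > h.py <<'E'
import numpy as np, cv2
from station import telemetry, viewer, job, search_frame, cut_out
def ray(c,px):
    K=np.array([[c['fx'],0,c['cx']],[0,c['fy'],c['cy']],[0,0,1]])
    u=cv2.undistortPoints(np.array([[px]],float),K,np.array([c['k1'],0,0,0.]))[0,0]
    return np.array(c['rotation'])@np.array([u[0],-u[1],-1])
def at(c,px,z):
    d=ray(c,px);o=np.array(c['origin']);return o+d*(z-o[2])/d[2]
E
python3 - <<'E'
from h import *
o=telemetry.get_obs();print(o['t'],o['eef_pos'],o['tool_rot'])
H={'light_box':.032,'tray':.015,'tool_tray':.04,'weight_a':.04,'leaf':.034,'bar_left':.05,'paste_dish':.05,'bamboo_lifter':.037}
for n in ['top','scene']:
    c=viewer.read_camera(n);cv2.imwrite(f'pics/{n}0.png',c['img'][:,:,::-1])
    print(n,np.round(c['origin'],3),c['fx'])
    for t,z in H.items():
        print(t,[(round(r['score'],2),np.round(r['pixel']).tolist(),np.round(at(c,r['pixel'],z)[:2],3).tolist()) for r in cut_out(n,t)[:5]])
E
```

```text
0.0 [0.18950356 0.64723974 0.23032583] [-5.11440078e-05  1.41908925e-01  9.89879302e-01 -9.06715674e-04]
top [0.501 0.032 1.003] 439.6456936823629Traceback (most recent call last):
  File "<stdin>", line 8, in <module>
  File "h.py", line 8, in at
    d=ray(c,px);o=np.array(c['origin']);return o+d*(z-o[2])/d[2]
  File "h.py", line 6, in ray
    return np.array(c['rotation'])@np.array([u[0],-u[1],-1])
           ~~~~~~~~~~~~~~~~~~~~~~~^~~~~~~~~~~~~~~~~~~~~~~~~~
ValueError: matmul: Input operand 1 has a mismatch in its core dimension 0, with gufunc signature (n?,k),(k,m?)->(n?,m?) (size 3 is different from 4)
```

```bash
sed -i "s/return np.array(c\['rotation'\])@/q=c['rotation'];return R.from_quat([q[1],q[2],q[3],q[0]]).as_matrix()@/; 1a from scipy.spatial.transform import Rotation as R" h.py
python3 - <<'E'
from h import *
H={'light_box':.032,'tray':.015,'tool_tray':.04,'weight_a':.04,'leaf':.034,'bar_left':.05,'paste_dish':.05,'bamboo_lifter':.037}
for n in ['top','scene']:
    c=viewer.read_camera(n);cv2.imwrite(f'pics/{n}0.png',c['img'][:,:,::-1])
    print(n,np.round(c['origin'],3),c['fx'])
    for t,z in H.items():
        for r in cut_out(n,t)[:5]:
            if r['score']<.2: continue
            p=np.argwhere(r['pixels'])[:,::-1]
            w=np.array([at(c,q,z)[:2] for q in p[::max(1,len(p)//600)]],np.float32)
            b=cv2.minAreaRect(w)
            print(t,round(r['score'],2),np.round(r['pixel']).tolist(),np.round(at(c,r['pixel'],z)[:2],3).tolist(),'rect',np.round(b[0],3),np.round(b[1],3),round(b[2],1))
E
```

```text
top [0.501 0.032 1.003] 439.6456936823629
light_box 0.59 [234.0, 211.0] [0.539, 0.06] rect [0.571 0.032] [0.479 0.343] 88.4
tray 0.65 [107.0, 223.0] [0.509, 0.342] rect [0.506 0.341] [0.126 0.206] 88.3
tool_tray 0.62 [382.0, 235.0] [0.489, -0.267] rect [ 0.491 -0.269] [0.129 0.203] 88.8
weight_a 0.56 [252.0, 208.0] [0.544, 0.022] rect [0.548 0.021] [0.029 0.028] 0.8
weight_a 0.51 [186.0, 215.0] [0.528, 0.165] rect [0.532 0.168] [0.026 0.028] 0.8
weight_a 0.43 [315.0, 207.0] [0.549, -0.118] rect [ 0.544 -0.112] [0.026 0.029] 0.7
leaf 0.66 [105.0, 224.0] [0.506, 0.34] rect [0.506 0.335] [0.126 0.208] 89.8
leaf 0.56 [257.0, 153.0] [0.667, 0.012] rect [0.672 0.013] [0.28  0.125] 87.4
bar_left 0.61 [205.0, 147.0] [0.677, 0.125] rect [0.675 0.124] [0.029 0.121] 84.6
bar_left 0.43 [303.0, 270.0] [0.413, -0.09] rect [ 0.416 -0.098] [0.146 0.018] 88.1
bamboo_lifter 0.81 [302.0, 268.0] [0.415, -0.089] rect [ 0.414 -0.098] [0.145 0.018] 88.2
scene [1.156 0.368 0.743] 394.6503334532575
light_box 0.75 [286.0, 212.0] [0.542, 0.089] rect [0.584 0.033] [0.485 0.355] 89.2
tray 0.64 [387.0, 251.0] [0.515, 0.346] rect [0.503 0.338] [0.13  0.231] 88.3
tool_tray 0.67 [183.0, 165.0] [0.536, -0.238] rect [ 0.505 -0.266] [0.134 0.235] 88.9
weight_a 0.57 [317.0, 223.0] [0.542, 0.172] rect [0.531 0.17 ] [0.03  0.037] 80.7
weight_a 0.43 [218.0, 185.0] [0.551, -0.109] rect [ 0.546 -0.109] [0.044 0.032] 35.4
leaf 0.86 [233.0, 242.0] [0.69, 0.028] rect [0.674 0.015] [0.279 0.127] 87.8
bar_left 0.63 [272.0, 256.0] [0.689, 0.131] rect [0.681 0.129] [0.034 0.125] 83.6
paste_dish 0.59 [295.0, 181.0] [0.444, 0.062] rect [0.442 0.055] [0.068 0.061] 28.2
paste_dish 0.48 [285.0, 215.0] [0.567, 0.098] rect [0.6   0.041] [0.472 0.344] 89.5
bamboo_lifter 0.77 [250.0, 158.0] [0.412, -0.097] rect [ 0.42  -0.099] [0.023 0.145] 1.4
```

View pics/top0.png

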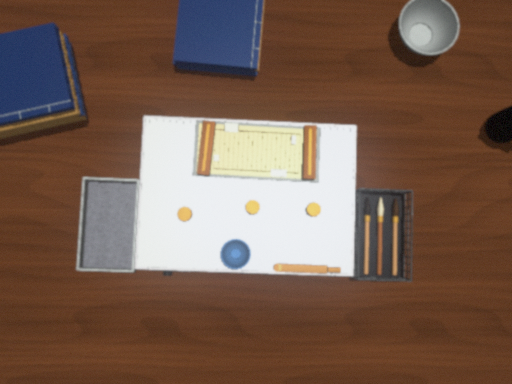

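The top view shows the steel tray on the left at about (107,223). The three weights are at (186,215), (252,208) and (315,210). The dish is at (235,253), the lifter at (305,268) and the leaf at (257,153). The tray is therefore on the +y side, and I'll push each weight with the fingers partly open as a cradle.

```bash
python3 -m crank '[{"delta_rot":[0,0,38],"xyz":[-0.237,-0.2,0],"fingers":0.53},{"delta_rot":[0,0,38],"xyz":[-0.237,-0.2,0],"fingers":0.53},{"delta_rot":[0,0,38],"xyz":[-0.237,-0.2,0],"fingers":0.53},{"delta_rot":[0,0,38],"xyz":[-0.237,-0.2,0],"fingers":0.53},{"delta_rot":[0,0,38],"xyz":[-0.237,-0.2,0],"fingers":0.53},{"delta_rot":[0,0,75.3],"xyz":[-0.473,-0.402,0],"fingers":0.53},{"delta_rot":[0,0,75.3],"xyz":[-0.473,-0.402,0],"fingers":0.53},{"delta_rot":[0,0,75.3],"xyz":[-0.473,-0.402,0],"fingers":0.53},{"delta_rot":[0,0,75.3],"xyz":[-0.473,-0.402,0],"fingers":0.53},{"delta_rot":[0,0,75.3],"xyz":[-0.473,-0.402,0],"fingers":0.53}]'
cat >> h.py <<'E'
B=np.array([.571,.032]);A=np.deg2rad(-1.6);M=np.array([[np.cos(A),-np.sin(A)],[np.sin(A),np.cos(A)]])
def tobox(p): return M.T@(np.array(p)[:2]-B)
def state():
    o=telemetry.get_obs();q=o['tool_rot'];T=R.from_quat([q[1],q[2],q[3],q[0]]).as_matrix()
    print('t',round(o['t'],2),'pos',np.round(o['eef_pos'],4),'box',np.round(tobox(o['eef_pos']),4),'y-axis deg',np.round(np.rad2deg(np.arctan2(T[1,1],T[0,1])),2),'zax',np.round(T[:,2],3),'w',o['gripper_width'],'F',np.round(o['contact_force'],1))
E
python3 -c "from h import *;state()"
```

```text
t: 2.0
eef_pos: [0.4654, 0.2285, 0.2317]
tool_rot: [-0.0, 0.719, 0.695, 0.001]
contact_force: [0.4, 0.3, 0.7]
gripper_width: 0.235
grasp_force: 0.0
t 2.0 pos [0.4654 0.2285 0.2317] box [-0.111   0.1935] y-axis deg -1.88 zax [ 0.001  0.001 -1.   ] w 0.23511918334501192 F [0.4 0.3 0.7]
```

```bash
python3 -m crank '[{"delta_rot":[0,0,0],"xyz":[-0.05,0.034,0],"fingers":0.53},{"delta_rot":[0,0,0],"xyz":[-0.0985,0.068,0.02],"fingers":0.53},{"delta_rot":[0,0,0],"xyz":[-0.0985,0.068,0.06],"fingers":0.53},{"delta_rot":[0,0,0],"xyz":[-0.0985,0.068,0.1],"fingers":0.53},{"delta_rot":[0,0,0],"xyz":[-0.0985,0.068,0.1],"fingers":0.53},{"delta_rot":[0,0,0],"xyz":[-0.0985,0.068,0.1],"fingers":0.53}]' >/dev/null
cat >> h.py <<'E'
def look(n,name):
    c=viewer.read_camera(n);cv2.imwrite(f'pics/{name}.png',c['img'][:,:,::-1])
    for r in cut_out(n,'weight_a'):
        if r['score']<.2: continue
        p=np.argwhere(r['pixels'])[:,::-1]
        w=np.array([at(c,q,.042)[:2] for q in p[::max(1,len(p)//600)]],np.float32)
        b=cv2.minAreaRect(w);print(n,'weight',round(r['score'],2),np.round(r['pixel']),'box',np.round(tobox(b[0]),4),np.round(b[1],3))
E
python3 -c "
from h import *
state();look('wrist','w1');look('top','t1')"
```

```text
t 2.6 pos [0.5296 0.1301 0.1317] box [-0.0441  0.0969] y-axis deg -1.6 zax [-0.001 -0.    -1.   ] w 0.23448988757077197 F [ 0.6 -0.3  0.1]
wrist weight 0.84 [252. 132.] box [-0.0437  0.1376] [0.032 0.031]
wrist weight 0.57 [271. 318.] box [-0.0289 -0.0086] [0.021 0.034]
top weight 0.73 [315. 209.] box [-0.0227 -0.1451] [0.031 0.031]
top weight 0.58 [251. 207.] box [-0.0217 -0.0109] [0.026 0.026]
```

View pics/w1.png

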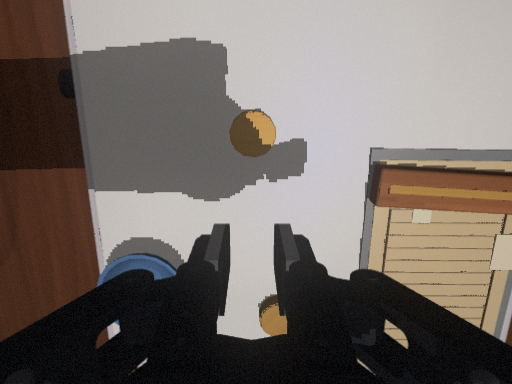

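The wrist view shows the left weight at (252,132), centred between the fingertips, with the leaf clear on the right and the dish on the left. I'll descend and push it.

```bash
python3 -m crank '[{"delta_rot":[0,0,0],"xyz":[0,0,0.04],"fingers":0.53},{"delta_rot":[0,0,0],"xyz":[0,0,0.075],"fingers":0.53},{"delta_rot":[0,0,0],"xyz":[0,0,0.095],"fingers":0.53},{"delta_rot":[0,0,0],"xyz":[0,0,0.095],"fingers":0.53},{"delta_rot":[0,0,0],"xyz":[0.01,0,0.095],"fingers":0.53},{"delta_rot":[0,0,0],"xyz":[0.02,0,0.095],"fingers":0.53},{"delta_rot":[0,0,0],"xyz":[0.03,-0.002,0.095],"fingers":0.53},{"delta_rot":[0,0,0],"xyz":[0.04,-0.005,0.095],"fingers":0.53}]' >/dev/null
python3 -c "
from h import *
state();look('wrist','w2')"
```

```text
t 3.6 pos [0.5267 0.1715 0.0375] box [-0.0482  0.1383] y-axis deg -1.58 zax [ 0.002  0.001 -1.   ] w 0.23619682449086893 F [ 0.5 -1.1  1.1]
wrist weight 0.66 [252. 194.] box [-0.0485  0.1634] [0.033 0.031]
```

View pics/w2.png

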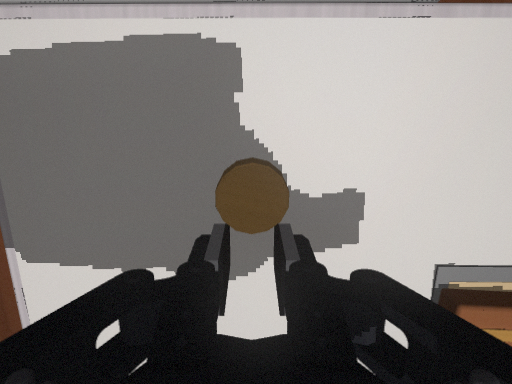

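The weight at (252,194) sits in the finger cradle and moves with it. I'll push on over the edge.

```bash
python3 -m crank '[{"delta_rot":[0,0,0],"xyz":[0.012,-0.004,0],"fingers":0.53},{"delta_rot":[0,0,0],"xyz":[0.024,-0.008,0],"fingers":0.53},{"delta_rot":[0,0,0],"xyz":[0.036,-0.012,0],"fingers":0.53},{"delta_rot":[0,0,0],"xyz":[0.048,-0.016,0],"fingers":0.53},{"delta_rot":[0,0,0],"xyz":[0.06,-0.02,0],"fingers":0.53},{"delta_rot":[0,0,0],"xyz":[0.07,-0.024,0],"fingers":0.53},{"delta_rot":[0,0,0],"xyz":[0.08,-0.028,0],"fingers":0.53},{"delta_rot":[0,0,0],"xyz":[0.09,-0.03,0],"fingers":0.53},{"delta_rot":[0,0,0],"xyz":[0.1,-0.032,0],"fingers":0.53},{"delta_rot":[0,0,0],"xyz":[0.11,-0.032,0],"fingers":0.53}]' >/dev/null
python3 -m crank '[{"delta_rot":[0,0,0],"xyz":[0,0,0],"fingers":0.53},{"delta_rot":[0,0,0],"xyz":[0,0,0],"fingers":0.53},{"delta_rot":[0,0,0],"xyz":[0,0,-0.04],"fingers":0.53},{"delta_rot":[0,0,0],"xyz":[0,0,-0.08],"fingers":0.53},{"delta_rot":[0,0,0],"xyz":[0,0,-0.08],"fingers":0.53}]' >/dev/null
python3 -c "
from h import *
state();look('wrist','w3');look('scene','s3')"
```

```text
t 5.2 pos [0.5005 0.2812 0.1211] box [-0.0775  0.2472] y-axis deg -1.74 zax [ 0.007  0.005 -1.   ] w 0.23319412783079943 F [1.  0.3 0.8]
wrist weight 0.94 [245. 135.] box [-0.0815  0.2878] [0.028 0.027]
scene weight 0.55 [262. 202.] box [-0.0186 -0.0099] [0.039 0.03 ]
scene weight 0.48 [377. 246.] box [-0.0516  0.2865] [0.028 0.036]
scene weight 0.39 [215. 186.] box [-0.0181 -0.1417] [0.035 0.024]
```

View pics/w3.png

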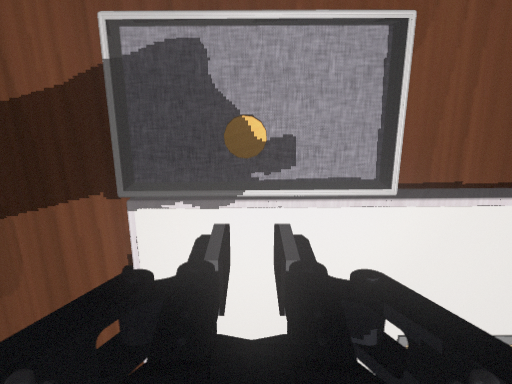

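The first weight lies flat in the tray at (245,135). Next is the middle one.

```bash
python3 -m crank '[{"delta_rot":[0,0,0],"xyz":[-0.05,0.01,0],"fingers":0.53},{"delta_rot":[0,0,0],"xyz":[-0.1,0.02,0],"fingers":0.53},{"delta_rot":[0,0,0],"xyz":[-0.15,0.03,0],"fingers":0.53},{"delta_rot":[0,0,0],"xyz":[-0.2,0.04,0],"fingers":0.53},{"delta_rot":[0,0,0],"xyz":[-0.25,0.05,0],"fingers":0.53},{"delta_rot":[0,0,0],"xyz":[-0.3,0.0545,0],"fingers":0.53},{"delta_rot":[0,0,0],"xyz":[-0.3,0.0545,0],"fingers":0.53},{"delta_rot":[0,0,0],"xyz":[-0.3,0.0545,0],"fingers":0.53}]' >/dev/null
python3 -c "
from h import *
state();look('wrist','w4')"
```

```text
t 6.2 pos [ 0.5419 -0.023   0.1152] box [-0.0275 -0.0558] y-axis deg -1.89 zax [-0.002 -0.001 -1.   ] w 0.2310182773850457 F [0.8 0.8 0.1]
wrist weight 0.72 [261. 308.] box [-0.0237 -0.1418] [0.03  0.039]
wrist weight 0.67 [260. 126.] box [-0.0231 -0.0094] [0.031 0.032]
```

```bash
python3 -m crank '[{"delta_rot":[0,0,0],"xyz":[0,0.004,0.04],"fingers":0.53},{"delta_rot":[0,0,0],"xyz":[0,0.004,0.07],"fingers":0.53},{"delta_rot":[0,0,0],"xyz":[0,0.004,0.078],"fingers":0.53},{"delta_rot":[0,0,0],"xyz":[0,0.004,0.078],"fingers":0.53},{"delta_rot":[0,0,0],"xyz":[0.01,0.004,0.078],"fingers":0.53},{"delta_rot":[0,0,0],"xyz":[0.02,0.004,0.078],"fingers":0.53},{"delta_rot":[0,0,0],"xyz":[0.03,0.003,0.078],"fingers":0.53},{"delta_rot":[0,0,0],"xyz":[0.04,0.002,0.078],"fingers":0.53},{"delta_rot":[0,0,0],"xyz":[0.05,0.001,0.078],"fingers":0.53},{"delta_rot":[0,0,0],"xyz":[0.06,0,0.078],"fingers":0.53}]' >/dev/null
python3 -m crank '[{"delta_rot":[0,0,0],"xyz":[0.013,-0.001,0],"fingers":0.53},{"delta_rot":[0,0,0],"xyz":[0.026,-0.002,0],"fingers":0.53},{"delta_rot":[0,0,0],"xyz":[0.039,-0.003,0],"fingers":0.53},{"delta_rot":[0,0,0],"xyz":[0.052,-0.004,0],"fingers":0.53},{"delta_rot":[0,0,0],"xyz":[0.065,-0.005,0],"fingers":0.53},{"delta_rot":[0,0,0],"xyz":[0.078,-0.006,0],"fingers":0.53},{"delta_rot":[0,0,0],"xyz":[0.091,-0.007,0],"fingers":0.53},{"delta_rot":[0,0,0],"xyz":[0.104,-0.008,0],"fingers":0.53},{"delta_rot":[0,0,0],"xyz":[0.117,-0.009,0],"fingers":0.53},{"delta_rot":[0,0,0],"xyz":[0.13,-0.01,0],"fingers":0.53}]' >/dev/null
python3 -c "
from h import *
state();look('wrist','w5')"
```

```text
t 8.3 pos [0.5382 0.1707 0.0383] box [-0.0366  0.1377] y-axis deg -1.62 zax [-0. -0. -1.] w 0.23352954948774135 F [-0.5 -2.6  1.4]
wrist weight 0.88 [250. 196.] box [-0.0376  0.1627] [0.031 0.032]
wrist weight 0.68 [136.   0.] box [-0.0551  0.2383] [0.001 0.151]
wrist weight 0.45 [244. 138.] box [-0.0407  0.1654] [0.147 0.233]
```

```bash
python3 -m crank '[{"delta_rot":[0,0,0],"xyz":[0.012,-0.001,0],"fingers":0.53},{"delta_rot":[0,0,0],"xyz":[0.024,-0.002,0],"fingers":0.53},{"delta_rot":[0,0,0],"xyz":[0.036,-0.003,0],"fingers":0.53},{"delta_rot":[0,0,0],"xyz":[0.048,-0.003,0],"fingers":0.53},{"delta_rot":[0,0,0],"xyz":[0.06,-0.003,0],"fingers":0.53},{"delta_rot":[0,0,0],"xyz":[0.07,-0.003,0],"fingers":0.53},{"delta_rot":[0,0,0],"xyz":[0.08,-0.003,0],"fingers":0.53},{"delta_rot":[0,0,0],"xyz":[0.09,-0.003,0],"fingers":0.53},{"delta_rot":[0,0,0],"xyz":[0.1,-0.003,0],"fingers":0.53},{"delta_rot":[0,0,0],"xyz":[0.11,-0.003,0],"fingers":0.53}]' >/dev/null
python3 -m crank '[{"delta_rot":[0,0,0],"xyz":[0,0,0],"fingers":0.53},{"delta_rot":[0,0,0],"xyz":[0,0,0],"fingers":0.53},{"delta_rot":[0,0,0],"xyz":[0,0,-0.04],"fingers":0.53},{"delta_rot":[0,0,0],"xyz":[0,0,-0.08],"fingers":0.53},{"delta_rot":[0,0,0],"xyz":[0,0,-0.08],"fingers":0.53}]' >/dev/null
python3 -c "
from h import *
state();look('wrist','w6')"
```

```text
t 9.9 pos [0.542  0.2798 0.1234] box [-0.0359  0.2469] y-axis deg -1.73 zax [ 0.007  0.004 -1.   ] w 0.23307174405015216 F [0.7 0.2 0.2]
wrist weight 0.78 [187. 136.] box [-0.0763  0.2876] [0.029 0.027]
```

View pics/w6.png

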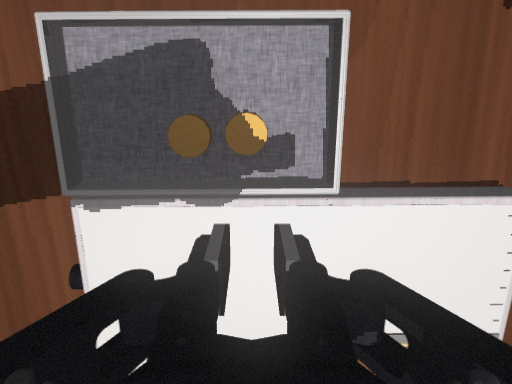

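Both weights lie flat in the tray at (187,136) and (246,133). For the last one I'll take a diagonal to the free part of the tray.

```bash
python3 -m crank '[{"delta_rot":[0,0,0],"xyz":[-0.05,0.0132,0],"fingers":0.53},{"delta_rot":[0,0,0],"xyz":[-0.1,0.0132,0],"fingers":0.53},{"delta_rot":[0,0,0],"xyz":[-0.15,0.0132,0],"fingers":0.53},{"delta_rot":[0,0,0],"xyz":[-0.2,0.0132,0],"fingers":0.53},{"delta_rot":[0,0,0],"xyz":[-0.25,0.0132,0],"fingers":0.53},{"delta_rot":[0,0,0],"xyz":[-0.3,0.0132,0],"fingers":0.53},{"delta_rot":[0,0,0],"xyz":[-0.35,0.0132,0],"fingers":0.53},{"delta_rot":[0,0,0],"xyz":[-0.4,0.0132,0],"fingers":0.53},{"delta_rot":[0,0,0],"xyz":[-0.433,0.0132,0],"fingers":0.53},{"delta_rot":[0,0,0],"xyz":[-0.433,0.0132,0],"fingers":0.53}]' >/dev/null
python3 -m crank '[{"delta_rot":[0,0,0],"xyz":[0,0,0],"fingers":0.53},{"delta_rot":[0,0,0],"xyz":[0,0,0],"fingers":0.53}]' >/dev/null
python3 -c "
from h import *
state();look('wrist','w7')"
```

```text
t 11.2 pos [ 0.5389 -0.1522  0.1173] box [-0.0269 -0.185 ] y-axis deg -1.54 zax [-0.002  0.001 -1.   ] w 0.2376301692035274 F [ 0.2  0.5 -0.4]
wrist weight 0.73 [260. 134.] box [-0.0225 -0.1441] [0.03 0.03]
```

```bash
python3 -m crank '[{"delta_rot":[0,0,0],"xyz":[0,0.004,0.04],"fingers":0.53},{"delta_rot":[0,0,0],"xyz":[0,0.004,0.07],"fingers":0.53},{"delta_rot":[0,0,0],"xyz":[0,0.004,0.08],"fingers":0.53},{"delta_rot":[0,0,0],"xyz":[0,0.004,0.08],"fingers":0.53},{"delta_rot":[0,0,0],"xyz":[0.01,0.004,0.08],"fingers":0.53},{"delta_rot":[0,0,0],"xyz":[0.02,0.004,0.08],"fingers":0.53},{"delta_rot":[0,0,0],"xyz":[0.03,0.004,0.08],"fingers":0.53},{"delta_rot":[0,0,0],"xyz":[0.042,0.004,0.08],"fingers":0.53},{"delta_rot":[0,0,0],"xyz":[0.055,0.004,0.08],"fingers":0.53},{"delta_rot":[0,0,0],"xyz":[0.068,0.004,0.08],"fingers":0.53}]' >/dev/null
python3 -m crank '[{"delta_rot":[0,0,0],"xyz":[0.016,0,0],"fingers":0.53},{"delta_rot":[0,0,0],"xyz":[0.032,0,0],"fingers":0.53},{"delta_rot":[0,0,0],"xyz":[0.048,0,0],"fingers":0.53},{"delta_rot":[0,0,0],"xyz":[0.064,0,0],"fingers":0.53},{"delta_rot":[0,0,0],"xyz":[0.08,0,0],"fingers":0.53},{"delta_rot":[0,0,0],"xyz":[0.096,0,0],"fingers":0.53},{"delta_rot":[0,0,0],"xyz":[0.112,0,0],"fingers":0.53},{"delta_rot":[0,0,0],"xyz":[0.128,0,0],"fingers":0.53},{"delta_rot":[0,0,0],"xyz":[0.144,0,0],"fingers":0.53},{"delta_rot":[0,0,0],"xyz":[0.16,0,0],"fingers":0.53}]' >/dev/null
python3 -c "
from h import *
state();look('wrist','w8')"
```

```text
t 13.3 pos [0.5498 0.0755 0.0383] box [-0.0224  0.0429] y-axis deg -1.61 zax [-0. -0. -1.] w 0.23599871295136682 F [-0.2 -0.6  1.7]
```

View pics/w8.png

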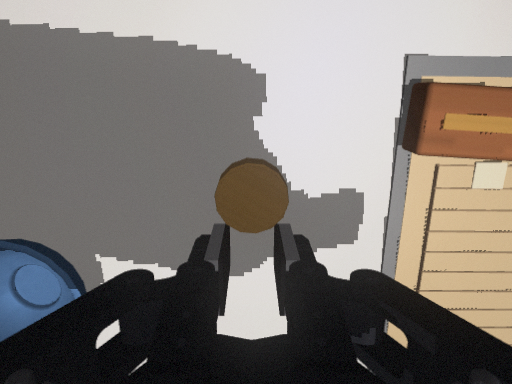

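The network missed it, but the weight is still in the cradle at (252,195). The dish at (35,290) is behind it and clear of the path, so I'll go on diagonally.

```bash
python3 -m crank '[{"delta_rot":[0,0,0],"xyz":[0.01,-0.001,0],"fingers":0.53},{"delta_rot":[0,0,0],"xyz":[0.02,-0.004,0],"fingers":0.53},{"delta_rot":[0,0,0],"xyz":[0.03,-0.008,0],"fingers":0.53},{"delta_rot":[0,0,0],"xyz":[0.04,-0.013,0],"fingers":0.53},{"delta_rot":[0,0,0],"xyz":[0.05,-0.018,0],"fingers":0.53},{"delta_rot":[0,0,0],"xyz":[0.06,-0.023,0],"fingers":0.53},{"delta_rot":[0,0,0],"xyz":[0.07,-0.028,0],"fingers":0.53},{"delta_rot":[0,0,0],"xyz":[0.08,-0.033,0],"fingers":0.53},{"delta_rot":[0,0,0],"xyz":[0.09,-0.038,0],"fingers":0.53},{"delta_rot":[0,0,0],"xyz":[0.1,-0.043,0],"fingers":0.53}]' >/dev/null
python3 -c "
from h import *
state();look('wrist','w9')"
```

```text
t 14.4 pos [0.5093 0.1762 0.0383] box [-0.0657  0.1425] y-axis deg -1.62 zax [-0.  0. -1.] w 0.236027307862629 F [ 0.6 -0.8 -0.5]
wrist weight 0.64 [251. 193.] box [-0.0659  0.168 ] [0.033 0.031]
```

```bash
python3 -m crank '[{"delta_rot":[0,0,0],"xyz":[0.01,-0.005,0],"fingers":0.53},{"delta_rot":[0,0,0],"xyz":[0.02,-0.01,0],"fingers":0.53},{"delta_rot":[0,0,0],"xyz":[0.03,-0.015,0],"fingers":0.53},{"delta_rot":[0,0,0],"xyz":[0.04,-0.02,0],"fingers":0.53},{"delta_rot":[0,0,0],"xyz":[0.05,-0.025,0],"fingers":0.53},{"delta_rot":[0,0,0],"xyz":[0.06,-0.03,0],"fingers":0.53},{"delta_rot":[0,0,0],"xyz":[0.07,-0.035,0],"fingers":0.53},{"delta_rot":[0,0,0],"xyz":[0.08,-0.04,0],"fingers":0.53},{"delta_rot":[0,0,0],"xyz":[0.093,-0.045,0],"fingers":0.53},{"delta_rot":[0,0,0],"xyz":[0.106,-0.047,0],"fingers":0.53}]' >/dev/null
python3 -m crank '[{"delta_rot":[0,0,0],"xyz":[0,0,0],"fingers":0.53},{"delta_rot":[0,0,0],"xyz":[0,0,0],"fingers":0.53},{"delta_rot":[0,0,0],"xyz":[0,0,-0.04],"fingers":0.53},{"delta_rot":[0,0,0],"xyz":[0,0,-0.08],"fingers":0.53},{"delta_rot":[0,0,0],"xyz":[-0.03,0,-0.12],"fingers":0.53},{"delta_rot":[0,0,0],"xyz":[-0.03,0,-0.12],"fingers":0.53},{"delta_rot":[0,0,0],"xyz":[-0.03,0,-0.12],"fingers":0.53}]' >/dev/null
python3 -c "
from h import *
state();look('wrist','w10');look('top','t10')"
```

```text
t 16.2 pos [0.4655 0.2518 0.1591] box [-0.1116  0.2168] y-axis deg -1.76 zax [ 0.001  0.002 -1.   ] w 0.23602668116528674 F [-0.2  0.  -0.7]
wrist weight 0.93 [255.  95.] box [-0.1097  0.2823] [0.029 0.029]
wrist weight 0.81 [340.  91.] box [-0.0478  0.2854] [0.028 0.028]
wrist weight 0.69 [287.  92.] box [-0.0837  0.2842] [0.026 0.028]
top weight 0.74 [236. 255.] box [-0.1261  0.0216] [0.062 0.065]
```

View pics/w10.png

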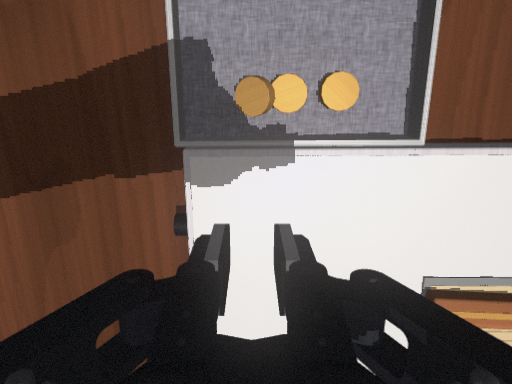

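All three weights are in the tray at (255,95), (289,92) and (340,91), low on the felt; the third may rest slightly on its neighbour. The robot touches nothing.

```bash
python3 -m crank '[{"delta_rot":[0,0,0],"xyz":[0,0,0],"fingers":0.53},{"delta_rot":[0,0,0],"xyz":[0,0,0],"fingers":0.53},{"delta_rot":[0,0,0],"xyz":[0,0,0],"fingers":0.53},{"delta_rot":[0,0,0],"xyz":[0,0,0],"fingers":0.53},{"delta_rot":[0,0,0],"xyz":[0,0,0],"fingers":0.53}]' >/dev/null; python3 -c "
from h import *
print(job.hand_in())"
```

```text
the job is handed in; nothing more can be done
None
```

All three brass weights are in the steel tray and the job is handed in after about 17 s of robot time; the final wrist picture shows all three low in the tray (one may rest slightly on its neighbour), but the hand-in returned no verdict and I did not re-measure the bars, dish or lifter.

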